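# Clamp the tablet in its counter stand with the hex driver

### The arm

A 6-joint arm with a two-finger parallel gripper is mounted at the origin on a cart in front of the work surface, level with it; the furniture and walls round the work are solid. World frame = base frame: x ahead of the robot, y to its left, z up, the work surface at z = 0. Lengths are in m, angles in degrees, forces in N, time in s.
With the tool pointing down it reaches from about 0.325 to 0.85 m from the base axis. Payload 15.5 kg.
Tool frame: the origin (TCP) lies at the very end of the fingers, on their centre line; the grasp point (between the pads) lies arm.grip_depth behind it (arm.grip_depth is the distance from the TCP to the grasp point, in m); z points along the fingers, y is the line along which they close (so a half turn about z gives the same grasp; the last joint's range is limited). The gripper opens to 91 mm and grips with 3 to 60 N. Pads are 32 mm wide; open, the fingers measure 118 mm over their backs; the gripper's body (76 mm by 178 mm) begins 60 mm behind the grasp point.
Start: joints at [65.575, 28.281, 77.091, -0, 74.628, -5.472], TCP at [0.203, 0.591, 0.214] pointing down, gripper open.
Joint ranges: [-166.48, 166.48], [-47.26, 123.95], [12.59, 153.08], [-70.14, 250.14], [6.76, 159.57], [-176.63, 176.63]. Speed limits (degrees/s): [108.29, 108.29, 147.25, 172.46, 172.46, 172.46].

### API

Orientations are given as a 3x3 rotation matrix whose columns are the frame's x, y, z axes.
In Python, from rig import arm gives the robot as it stands. Calls block until the motion is done:
- arm.move_to(position, orientation): joint-space move of the TCP to a pose.
- arm.move_l(position, orientation=None, feed=0.15): straight line of the TCP; orientation=None keeps the orientation; feed is the mean speed in m/s.
- arm.move_joints(angles): joint-space move.
- arm.grip(opening): finger opening in m; the grip force is fixed at half the most; returns when the fingers have stopped.
- arm.sleep(seconds).
- arm.solve_ik(position, orientation): joint angles nearest the present ones, or None.
- arm.snapshot(name): name is "scene" or "side" or "wrist"; returns the picture (480x640x3 uint8, red, green, blue); there is no depth.
- arm.get_calibration(name): a dict with "intrinsics" (3x3 intrinsics, pixels), "cam_to_world" (4x4, takes a point from camera to world coordinates). Camera axes: x right, y down, z forward; pixel columns grow to the right and rows downward; lengths in m; the calibration is good to about 2 mm. A picture is of the moment at which its call begins: read the wrist's pose just before it. get_calibration takes no time and is no camera call; for the wrist camera it gives the pose at the moment of the call.
A pose or a line that the arm cannot do raises arm.Unreachable and nothing moves.
- arm.sign_off(): hands the job in; it is judged then, once.
Readings, each from a call of its own:
- arm.current_t(): time.
- arm.current_joint_positions(): joint angles.
- arm.current_dq(): joint speeds.
- arm.current_tau(): joint torques, N m.
- arm.current_ee_pos(): TCP position.
- arm.current_tool_rot(): TCP orientation.
- arm.current_force(): force on the tool from outside, world axes, zero at the start.
- arm.current_torque(): the same for the moment, N m.
- arm.current_width(): finger opening in m.
- arm.current_grasp_force(): force on a finger pad.
Only numpy, scipy, OpenCV 4.12 (cv2) and the standard library are available. Lean on these libraries where they do the work, as an engineer would, in place of code of your own. Each camera call takes 0.05 s, during which the arm holds its last target. There are 200 camera calls.

### The job

The tablet lies loose in its sloping counter stand. Take the blue-handled hex driver from the wooden block, feel its tip into the hex socket deep inside the stand's round metal boss and wind the screw clockwise until the grey jaw presses firmly on the tablet's upper edge, without forcing it so hard that the glass would crack. Then put the driver back upright in its own hole in the block, fully home, and leave the other drivers and everything round about where it stands.

Things in the scene. Friction and masses are not known exactly. Their poses are not given: they have to be found in the camera images.
- socket_mouth (a point): centre of the open mouth of the round steel boss at the upper end of the stand's head, 37 mm outside, bore 21 mm. z is the axis of bore and screw: it points out of the boss, 32 degrees from vertical, leaning to the front of the stand; y runs across the stand, x up the slope. Nothing on the head rises past this mouth. The screw face lies 14 mm below it.
- socket_floor (a point): floor of the hex socket in the screw, on the same axis and with the same axes, 28 mm below the mouth. The socket is 12.8 mm across flats, 14 mm deep. The angle at which its hexagon stands is not told: feel for it (it repeats every 60 degrees; the driver has some 7 degrees of play either way). Clockwise, looking into the bore, closes the jaw. Screw friction 0.05 N m; it stays where left.
- jaw (a joint): grey clamping jaw, 84 mm wide, sliding down the slope to the tablet's upper edge, driven by rack and pinion from the screw: 1.5 mm per rad (2.4 mm per quarter turn). Metres: 0 wide open, starts at 0.001 to 0.004, meets the tablet at about 0.0079; from there each further 0.1 rad of the screw adds about 7 N of clamping force while the value hardly grows. Screw friction holds it against pushes up to about 30 N.
- jaw_pad (a point): middle of the rubber face of the jaw that meets the tablet's edge
- driver_blue_grip (a point): middle of the blue handle of the driver that fits the screw; upright, 28 mm above the block's top, 78 mm above the tip. z from tip to handle. Handle 24 x 24 mm square with rounded edges, flats square to x and y, 54 mm long, and a 4 mm cap. Its foot rests on the block's top. 0.2 kg.
- driver_blue_tip (a point): tip of the blue driver, on its axis. Steel shank 50 mm from handle to tip: upper half round, 14 mm; the lower 26 mm a hexagon 12 mm across flats (one flat square to the driver's x), ending in a 4 mm taper to 7.7 mm diameter. Let go when fully down in the socket it stays there, leaning about 5 degrees to the front.
- driver_red_grip (a point): middle of the handle of a like driver with red handle and 6 mm hexagon, too small for the screw; to be left in its hole
- driver_yellow_grip (a point): middle of the handle of a like driver with yellow handle and 8 mm hexagon, too small for the screw; to be left in its hole
- block: fixed wooden block, 164 x 46 x 58 mm (x, y, z), origin at the centre of its underside; three holes of 18 mm diameter and 54 mm depth in its top at x = -52, 0 and +52 mm, y = 0, with a driver in each, in any order. It stands to the left or the right of the stand.
- stand: fixed tablet stand, base 180 x 190 mm, origin at the centre of its underside, front to -x: a column carries a head 215 x 150 mm that slopes 32 degrees up to the back, with a ledge at its lower edge, then the tablet, the jaw and the boss. Highest point (boss rim) about 0.17 m.
- tablet_mid (a point): middle of the tablet, a black slab 122 x 196 x 8 mm, 0.33 kg, lying loose on the sloping head against the ledge; x up the slope, z out of the glass
- tablet: the same tablet, origin at the centre of its underside
- ink_mid (a point): middle of a white ink bottle with violet cap, 33 mm wide and 82 mm high, standing close beside the stand (another stands far back on the desk); bystander
- glue_mid (a point): middle of a yellow and white glue stick, 28 mm wide and 91 mm high, standing close beside the stand (another stands far back on the desk); bystander
- pad_mid (a point): middle of a square yellow-topped note pad, 77 x 77 x 22 mm, lying just behind the stand; bystander
- stapler_mid (a point): middle of a red stapler, 34 x 139 x 52 mm; bystander on the other side of the stand from the block
Not all that is in view belongs to the job. Of the things that look like the part that bears driver_blue_grip, the larger one is meant.

How it is judged:
By the outcome, as a careful person would: the job done as asked, in the order asked, and still so for the second after the job is handed in, with the robot touching nothing.
It also fails if it takes over 64 s, if anything falls off the work surface, if the arm or the gripper's body presses on something with over 40 N, if the wrist force passes 120 N, or if a joint passes its speed limit or range.

## Working session

There is one attempt and no reset: what is moved stays moved. The work goes in short steps, each a Python script; the robot and the scene stay as the last script left them, time stands still between calls to the robot, and variables do not carry over. Pictures are saved under pics/ and viewed, at most 10 in all, crops included, and the job is handed in when it is done.

```bash
ls; mkdir -p pics
python3 - <<'E'
from rig import arm
import cv2, numpy as np
for n in ("scene","side","wrist"):
    c=arm.get_calibration(n); im=arm.snapshot(n)
    cv2.imwrite(f"pics/{n}0.png",im[:,:,::-1]); print(n,np.round(c["intrinsics"],1).tolist(),np.round(c["cam_to_world"],3).tolist())
print(arm.grip_depth,arm.current_t(),arm.current_tool_rot())
E
```

```text
pics
scene [[499.4, 0.0, 319.4], [0.0, 499.4, 235.3], [0.0, 0.0, 1.0]] [[0.443, -0.683, 0.581, -0.175], [-0.897, -0.325, 0.301, -0.381], [-0.017, -0.655, -0.756, 1.071], [0.0, 0.0, 0.0, 1.0]]
side [[477.1, 0.0, 317.3], [0.0, 477.1, 240.4], [0.0, 0.0, 1.0]] [[0.885, -0.21, 0.415, 0.095], [-0.464, -0.345, 0.816, -0.975], [-0.028, -0.915, -0.403, 0.589], [0.0, 0.0, 0.0, 1.0]]
wrist [[398.7, 0.0, 327.0], [0.0, 398.7, 239.7], [0.0, 0.0, 1.0]] [[0.324, 0.911, 0.253, 0.132], [0.946, -0.312, -0.088, 0.615], [-0.001, 0.268, -0.963, 0.385], [0.0, 0.0, 0.0, 1.0]]
0.0188 0.15 [[-9.45783514e-01  3.24797506e-01 -3.54192145e-04]
 [ 3.24797695e-01  9.45783113e-01 -8.71647589e-04]
 [ 5.18799869e-05 -9.39430711e-04 -9.99999557e-01]]
```

View pics/scene0.png

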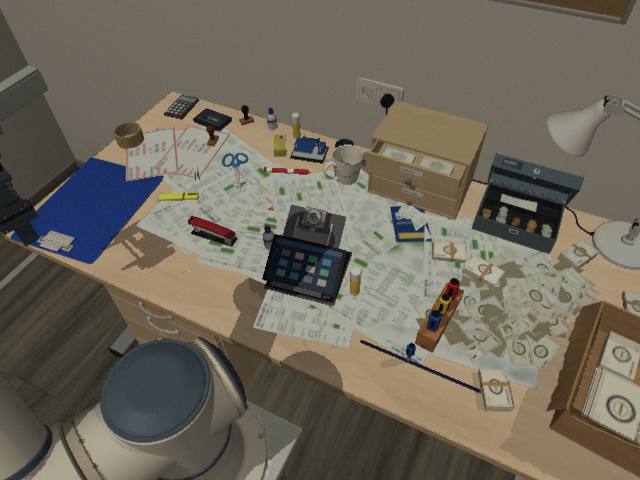

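View pics/side0.png

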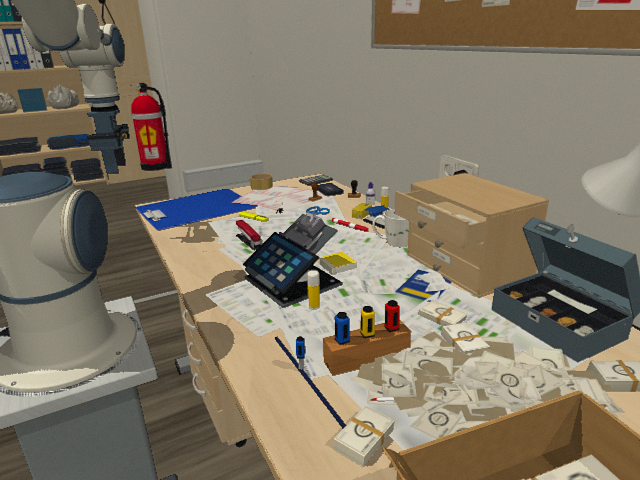

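Scene picture: the blue driver's handle in the block is at (434,320), with yellow at (445,303) and red at (453,288). A smaller blue decoy screwdriver lies outside the block at (410,352). The boss is at about (316,213), the glue stick at (355,282) and the ink bottle at (267,235). In the side view the large blue handle is at (342,327) and the decoy at (300,348). I choose the large one in the block.

```bash
cat > h.py <<'E'
import numpy as np, cv2
from scipy.spatial.transform import Rotation as R
def ray(cal,p):
    d=cal["cam_to_world"][:3,:3]@np.linalg.solve(cal["intrinsics"],[p[0],p[1],1.]); return cal["cam_to_world"][:3,3],d/np.linalg.norm(d)
def plane(cal,p,z):
    o,d=ray(cal,p); return o+d*(z-o[2])/d[2]
def tri(obs):
    A=np.zeros((3,3));b=np.zeros(3);L=[]
    for c,p in obs:
        o,d=ray(c,p);P=np.eye(3)-np.outer(d,d);A+=P;b+=P@o;L.append((o,P))
    x=np.linalg.solve(A,b); return x,max(np.linalg.norm(P@(x-o)) for o,P in L)
def proj(cal,X):
    M=np.linalg.inv(cal["cam_to_world"]); q=M[:3,:3]@X+M[:3,3]; q=cal["intrinsics"]@q; return q[:2]/q[2]
COL={"blue":((105,120,70),(120,255,255)),"yellow":((22,150,120),(32,255,255)),"red":((0,170,90),(6,255,255))}
def blobs(im,col,minA=15,roi=None):
    h=cv2.cvtColor(im,cv2.COLOR_RGB2HSV); m=cv2.inRange(h,*map(np.array,COL[col]))
    if roi: k=np.zeros_like(m); x0,y0,x1,y1=roi; k[y0:y1,x0:x1]=1; m=m*k
    n,l,s,c=cv2.connectedComponentsWithStats(m); return [(s[i,4],c[i],s[i,:4]) for i in range(1,n) if s[i,4]>=minA],l,m
E
python3 - <<'E'
from h import *
from rig import arm
im={n:cv2.imread(f"pics/{n}0.png")[:,:,::-1].copy() for n in("scene","side")}
C={n:arm.get_calibration(n) for n in im}
roi={"scene":(395,270,470,370),"side":(285,290,410,370)}
for col in COL:
    best={}
    for n in im:
        b=blobs(im[n],col,15,roi[n])[0]; print(col,n,[(int(a),np.round(c).tolist(),s.tolist()) for a,c,s in b]); best[n]=max(b,key=lambda t:t[0])[1]
    x,e=tri([(C[n],best[n]) for n in im]); print(col,x.round(4),round(e,4))
x,e=tri([(C["scene"],(316,213)),(C["side"],(318,218))]); print("boss",x,e)
out=[]
for n,(x0,y0,x1,y1) in {"scene":(255,190,475,370),"side":(220,200,420,380)}.items():
    s=im[n][y0:y1,x0:x1]; out.append(cv2.resize(s,(400,330),interpolation=cv2.INTER_CUBIC))
cv2.imwrite("pics/crop0.png",np.hstack(out)[:,:,::-1])
E
```

```text
blue scene [(89, [433.0, 321.0], [427, 313, 14, 17]), (35, [410.0, 350.0], [406, 345, 9, 12])]
blue side [(24, [402.0, 292.0], [396, 290, 14, 6]), (235, [342.0, 329.0], [335, 315, 15, 28]), (101, [300.0, 348.0], [296, 339, 9, 18])]
blue [ 0.4654 -0.3338  0.0827] 0.0004
yellow scene [(17, [444.0, 301.0], [440, 298, 8, 6])]
yellow side [(182, [313.0, 298.0], [308, 290, 11, 18]), (16, [406.0, 291.0], [402, 290, 8, 3]), (209, [367.0, 322.0], [361, 309, 14, 27])]
yellow [ 0.5214 -0.3396  0.0854] 0.0039
red scene [(78, [452.0, 288.0], [446, 280, 14, 18])]
red side [(213, [391.0, 316.0], [384, 303, 16, 27])]
red [ 0.57   -0.346   0.0847] 0.001
boss [0.60375328 0.02724451 0.15113686] 0.005838337205658258
```

View pics/crop0.png

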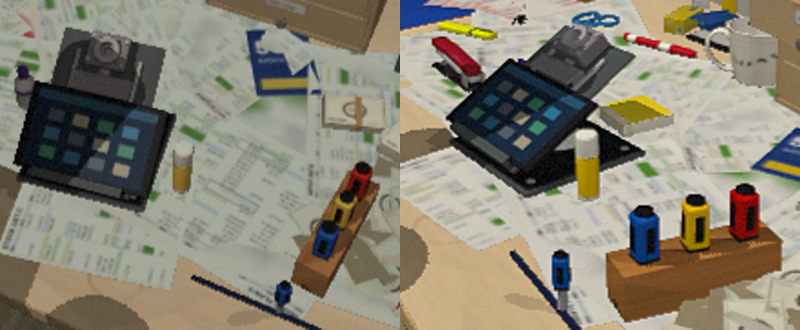

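The crop confirms the choice: the larger blue-handled driver in the block's near hole (crop 325,240 and 645,235). The decoy is the small one lying loose at (283,295). Next, wrist views over the stand and over the driver.

```bash
cat >> h.py <<'E'
def down(yaw): # tool x at world yaw (deg) , z down
    x=np.array([np.cos(np.radians(yaw)),np.sin(np.radians(yaw)),0]); z=np.array([0,0,-1.]); return np.column_stack([x,np.cross(z,x),z])
def shot(arm,name):
    c=arm.get_calibration("wrist"); im=arm.snapshot("wrist"); cv2.imwrite(f"pics/{name}.png",im[:,:,::-1]); np.savez(f"pics/{name}.npz",intrinsics=c["intrinsics"],cam_to_world=c["cam_to_world"]); return c,im
E
python3 - <<'E'
from h import *
from rig import arm
arm.move_to([0.55,0.06,0.30],down(180)); shot(arm,"w1"); print(arm.current_t())
arm.move_to([0.55,-0.04,0.30],down(180)); shot(arm,"w2"); print(arm.current_t())
arm.move_to([0.465,-0.334,0.21],down(180-6.6)); shot(arm,"w3"); print(arm.current_t(),arm.current_force(),arm.current_torque(),arm.current_joint_positions())
a=[cv2.imread(f"pics/w{i}.png") for i in (1,2,3)]
cv2.imwrite("pics/w12.png",cv2.resize(np.hstack(a[:2]),(800,300),interpolation=cv2.INTER_AREA))
E
```

```text
2.4833
3.0167
4.2833 [ 0.39770183  0.10367912 -0.41266053] [0.01569323 0.00091509 0.0078848 ] [-4.15322655e+01  2.42326975e+01  8.49502190e+01  1.49556431e-02
  7.07775482e+01 -1.25032407e+02]
```

View pics/w1.png

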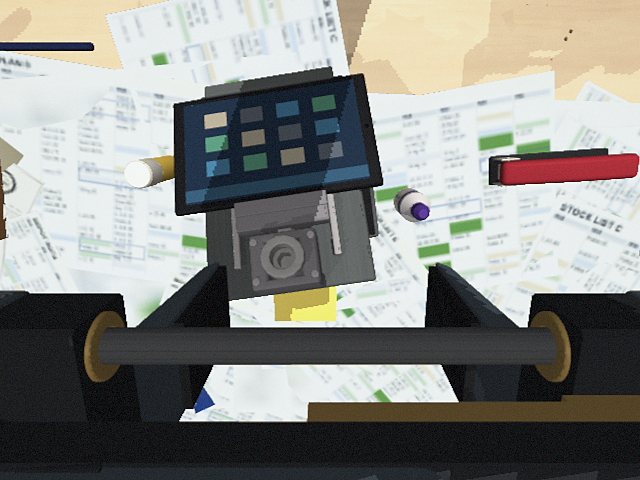

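View pics/w3.png

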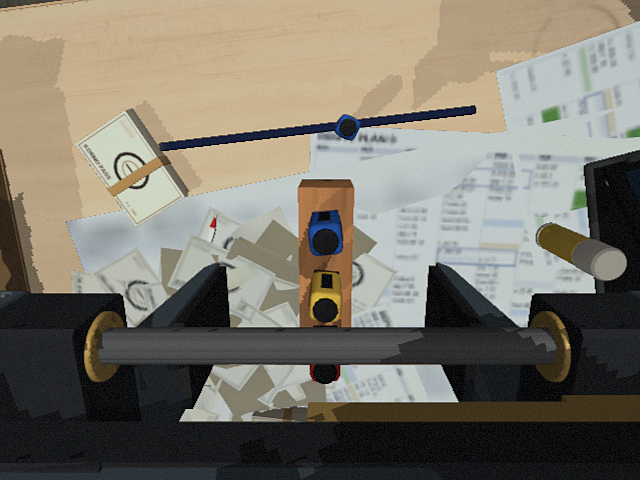

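w1 shows the boss mouth at (282,258), the tablet's upper edge from (177,215) to (382,184), glue at (140,172), ink at (415,207) and the pad at (305,303). In w3 the blue cap is at (325,238) and the block's edges run vertically, so the block yaw fits.

Run:
```python
from h import *
C={i:dict(np.load(f"pics/w{i}.npz")) for i in (1,2,3)}
g={i:cv2.imread(f"pics/w{i}.png",0) for i in (1,2,3)}
B0=np.array([0.604,0.027,0.151]); pts=[]; tiles=[]
for i in (1,2):
    p=proj(C[i],B0) if i==2 else np.array([282,258]); 
    if i==2: p=proj(C[2],plane(C[1],(282,258),0.165))
    x,y=(p-45).astype(int); cr=g[i][y:y+90,x:x+90]; big=cv2.resize(cr,None,fx=4,fy=4,interpolation=cv2.INTER_CUBIC)
    tile=cv2.cvtColor(big,cv2.COLOR_GRAY2BGR)
    for r0,r1 in ((80,115),(42,62)):
        h=cv2.HoughCircles(cv2.GaussianBlur(big,(9,9),2),cv2.HOUGH_GRADIENT,1.5,30,param1=80,param2=25,minRadius=r0,maxRadius=r1)
        for c in (h[0][:2] if h is not None else []):
            print(i,np.round(c[:2]/4+[x,y],1),c[2]/4); cv2.circle(tile,(int(c[0]),int(c[1])),int(c[2]),(0,0,255) if r0>60 else (0,255,0),1)
    tiles.append(tile)
cv2.imwrite("pics/boss.png",np.hstack(tiles))
for a,b in (((177,215),(382,184)),):
    d=plane(C[1],a,.135)-plane(C[1],b,.135); print("y edge",d,np.linalg.norm(d),"yaw stand",np.degrees(np.arctan2(d[1],d[0])))
d=plane(C[1],(175,104),.07)-plane(C[1],(363,74),.07); print(d,np.linalg.norm(d),np.degrees(np.arctan2(d[1],d[0])))
print("cap",plane(C[3],(325,239),.117), "yel",plane(C[3],(326,308),.117))
print("glue top",plane(C[1],(139,173),.091),"ink",plane(C[1],(421,212),.082))
```

```text
1 [282.2 255.9] 21.4625
1 [283.3 257.1] 13.95
2 [405.8 256.8] 21.8
2 [411.1 251.2] 28.1
2 [406.2 256.4] 12.9375
2 [414.4 253.4] 12.7875
y edge [ 0.02684904 -0.17557013  0.        ] 0.17761120412230294 yaw stand -81.30540972523842
[ 0.02684106 -0.17886072  0.        ] 0.18086348020425128 -81.46548926070284
cap [ 0.46420996 -0.33447764  0.117     ] yel [ 0.51584857 -0.33971061  0.117     ]
glue top [ 0.51567367 -0.11762053  0.091     ] ink [0.55485705 0.1539295  0.082     ]
```

View pics/boss.png

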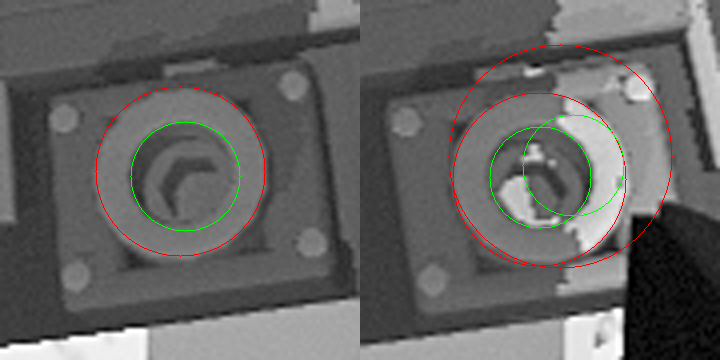

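```bash
cat >> h.py <<'E'
YAWS=np.radians(8.6); SX=np.array([np.cos(YAWS),np.sin(YAWS),0]); SY=np.array([-np.sin(YAWS),np.cos(YAWS),0])
AX=np.cos(np.radians(32))*np.array([0,0,1.])-np.sin(np.radians(32))*SX
E
python3 - <<'E'
from h import *
from rig import arm
C={i:dict(np.load(f"pics/w{i}.npz")) for i in (1,2)}
print("mouth",tri([(C[1],(282.5,256.3)),(C[2],(405.9,256.6))]), plane(C[1],(282.5,256.3),.160),plane(C[2],(405.9,256.6),.160))
R0=down(180-6.4); xy=np.array([.4648,-.3342])
t=arm.current_t()
arm.move_l([*xy,.067],R0,feed=.15); print(arm.current_t()-t)
arm.grip(0.0); print(arm.current_t()-t,arm.current_width(),arm.current_grasp_force(),arm.current_force())
print(arm.current_ee_pos())
arm.move_l([*xy,.23],R0,feed=.15); print(arm.current_t()-t,arm.current_width(),arm.current_force(),arm.current_torque())
shot(arm,"w4")
q=arm.current_joint_positions(); a=R0[:,2]
# IK candidates for pre-insert pose
M=np.array([.6,.03,.16])
tz=-AX
for psi in range(0,360,30):
    x=np.cos(np.radians(psi))*SY+np.sin(np.radians(psi))*np.cross(tz,SY)
    Rt=np.column_stack([x,np.cross(tz,x),tz]); s=arm.solve_ik(M+AX*(.0592+.03),Rt); print(psi,None if s is None else np.round(s,1))
E
```

```text
mouth (array([0.57595673, 0.02394304, 0.16075456]), np.float64(0.00017297321900632117)) [0.57601928 0.02386182 0.16      ] [0.5763837  0.02411062 0.16      ]
1.1000000000000005
2.1167000000000007 0.024850197763778684 29.998555860947818 [ 0.1180137  -0.38799362 -0.49787119]
[ 0.46477905 -0.33422194  0.06695724]
3.3500000000000005 0.025162836918224248 [ 1.13819809 -0.57896435 -2.70820153] [ 0.03102022  0.01344764 -0.00411232]
0 [-10.1  10.3 112.9  21.3  27.8 -35.1]
30 [-10.1  10.3 112.9  21.3  27.8  -5.1]
60 [-10.1  10.3 112.9  21.3  27.8  24.9]
90 [-10.1  10.3 112.9  21.3  27.8  54.9]
120 [-10.1  10.3 112.9  21.3  27.8  84.9]
150 [-10.1  10.3 112.9  21.3  27.8 114.9]
180 [-10.1  10.3 112.9  21.3  27.8 144.9]
210 [-10.1  10.3 112.9  21.3  27.8 174.9]
240 [ -10.1   10.3  112.9   21.3   27.8 -155.1]
270 [ -10.1   10.3  112.9   21.3   27.8 -125.1]
300 [-10.1  10.3 112.9  21.3  27.8 -95.1]
330 [-10.1  10.3 112.9  21.3  27.8 -65.1]
```

```bash
cat >> h.py <<'E'
MOUTH=np.array([.5761,.0239,.1605]); TZ=-AX; L=.0592
def rot(psi):
    p=np.radians(psi); x=np.cos(p)*SY+np.sin(p)*np.cross(TZ,SY); return np.column_stack([x,np.cross(TZ,x),TZ])
def tcp(depth,off=(0,0)): # tip depth below mouth; off along stand (up-slope,across)
    U=np.cross(SY,AX); return MOUTH+AX*(L-depth)+U*off[0]+SY*off[1]
def loc(v): # world vector -> (up-slope, across, axis)
    return np.array([np.cross(SY,AX)@v,SY@v,AX@v])
E
python3 - <<'E'
from h import *
from rig import arm
t=arm.current_t(); psi=225
arm.move_to(tcp(-.09),rot(psi)); print(arm.current_t()-t,arm.current_joint_positions().round(1))
arm.move_l(tcp(-.012),rot(psi),feed=.1); arm.sleep(.2)
f0=loc(arm.current_force()); m0=arm.current_torque(); print(arm.current_t()-t,"base",f0,loc(m0))
for n in("side","scene"): cv2.imwrite(f"pics/{n}1.png",arm.snapshot(n)[:,:,::-1])
shot(arm,"w5")
np.save("f0.npy",np.r_[f0,loc(m0)])
a=cv2.imread("pics/side1.png")[140:290,210:410]; b=cv2.imread("pics/w5.png")
cv2.imwrite("pics/pre.png",np.hstack([cv2.resize(a,(400,300),interpolation=cv2.INTER_CUBIC),cv2.resize(b,(400,300))]))
E
```

```text
1.3167 [ -13.9    0.8  113.8   19.6   37.1 -170.2]
2.45 base [-1.40525577  0.86272479 -2.21712026] [ 0.0513403   0.58999584 -0.03444463]
```

View pics/pre.png

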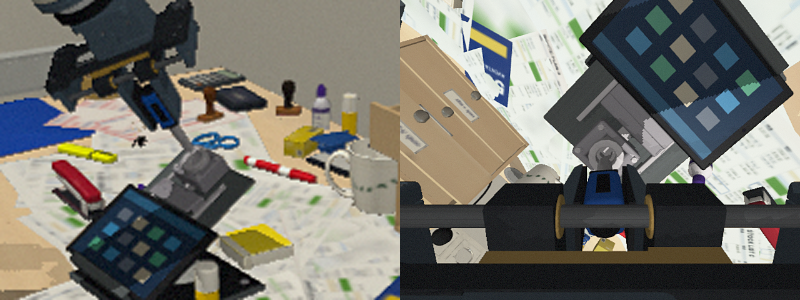

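The tip hovers over the boss mouth (side crop 190,148; wrist crop 603,160). I'll descend, feeling for contact.

Run:
```python
from h import *
from rig import arm
t=arm.current_t(); psi=225; b=np.load("f0.npy")
d=.010; arm.move_l(tcp(d),rot(psi),feed=.05); 
f=loc(arm.current_force())-b[:3]; print(round(arm.current_t()-t,2),d,f.round(1))
while d<.028 and np.linalg.norm(f)<7:
    d+=.001; arm.move_l(tcp(d),rot(psi),feed=.03); f=loc(arm.current_force())-b[:3]
    print(round(arm.current_t()-t,2),round(d,4),f.round(1),(loc(arm.current_torque())-b[3:]).round(3), round(float(AX@(arm.current_ee_pos()-tcp(d)))*1e3,2))
```

```text
Traceback (most recent call last):
rig.Unreachable: the arm cannot follow that straight line within its joint ranges
```

Run:
```python
from h import *
from rig import arm
print(arm.current_joint_positions().round(2))
for d in(-.012,0,.01,.02,.028):
    for psi in (225,240,0): s=arm.solve_ik(tcp(d),rot(psi)); print(d,psi,None if s is None else np.round(s,1))
```

```text
[ -11.26   10.58  115.83   25.     25.21 -174.9 ]
-0.012 225 [ -11.3   10.6  115.8   25.    25.2 -174.9]
-0.012 240 [ -11.3   10.6  115.8   25.    25.2 -159.9]
-0.012 0 [-11.3  10.6 115.8  25.   25.2 -39.9]
0 225 [ -10.9   12.2  116.    26.3   23.6 -176.1]
0 240 [ -10.9   12.2  116.    26.3   23.6 -161.1]
0 0 [-10.9  12.2 116.   26.3  23.6 -41.1]
0.01 225 None
0.01 240 [ -10.6   13.5  116.    27.5   22.2 -162.2]
0.01 0 [-10.6  13.5 116.   27.5  22.2 -42.2]
0.02 225 None
0.02 240 [ -10.4   14.8  116.1   28.8   20.9 -163.4]
0.02 0 [-10.4  14.8 116.1  28.8  20.9 -43.4]
0.028 225 None
0.028 240 [ -10.1   15.9  116.1   30.    19.9 -164.5]
0.028 0 [-10.1  15.9 116.1  30.   19.9 -44.5]
```

```bash
cat > ins.py <<'E'
from h import *
from rig import arm
t=arm.current_t(); psi=233; b=np.load("f0.npy")
arm.move_l(tcp(-.012),rot(psi)); b=np.r_[loc(arm.current_force()),loc(arm.current_torque())]; print(b); np.save("f0.npy",b)
d=.010; arm.move_l(tcp(d),rot(psi),feed=.05); 
f=loc(arm.current_force())-b[:3]; print(round(arm.current_t()-t,2),d,f.round(1))
while d<.028 and np.linalg.norm(f)<7:
    d+=.001; arm.move_l(tcp(d),rot(psi),feed=.03); f=loc(arm.current_force())-b[:3]
    print(round(arm.current_t()-t,2),round(d,4),f.round(1),(loc(arm.current_torque())-b[3:]).round(3), round(float(AX@(arm.current_ee_pos()-tcp(d)))*1e3,2))
E
python3 ins.py
```

```text
[-1.53645822  0.08398748 -2.46314797  0.07267787  0.56253254 -0.05652107]
0.88 0.01 [-0.9 -0.5  0.9]
1.13 0.011 [ 0.9 -0.   0.1] [-0.012  0.023  0.036] 0.15
1.38 0.012 [0.6 0.  0.7] [ 0.006 -0.001  0.01 ] 0.02
1.63 0.013 [ 0.2 -0.1  0.5] [ 0.055  0.053 -0.029] -0.05
1.88 0.014 [-0.8  0.1  1.1] [-0.021  0.133 -0.015] -0.06
2.13 0.015 [0.1 0.6 1.4] [-0.007  0.176 -0.004] -0.05
2.38 0.016 [-1.2 -0.2  2.6] [0.052 0.442 0.022] -0.06
2.63 0.017 [-1.5  0.5  6. ] [ 0.03   0.724 -0.05 ] 0.05
2.88 0.018 [-3.3 -0.5 -0.8] [-0.122  1.207 -0.028] -0.1
3.13 0.019 [-5.9  0.4  0.7] [-0.062  1.51   0.018] -0.22
3.38 0.02 [-6.7 -0.4  1.6] [-0.108  1.666  0.028] -0.17
3.63 0.021 [-6.5 -0.9  2.8] [-0.161  1.676 -0.003] -0.13
```

The tip passed the screw face at 17 mm and is entering; the side force says I'm too far up-slope. Shift and go on down.

```bash
cat >> h.py <<'E'
def read(arm,b,n=6):
    v=[]
    for _ in range(n): arm.sleep(.02); v.append(np.r_[loc(arm.current_force()),loc(arm.current_torque())])
    return np.mean(v,0)-b
E
python3 - <<'E'
from h import *
from rig import arm
t=arm.current_t(); psi=233; b=np.load("f0.npy"); u=v=0.; d=.021
for _ in range(2):
    u-=.0008; arm.move_l(tcp(d,(u,v)),rot(psi),feed=.03); r=read(arm,b); print(round(arm.current_t()-t,2),u,r[:3].round(1),r[3:].round(3))
while d<.0285:
    d+=.0015; arm.move_l(tcp(d,(u,v)),rot(psi),feed=.03); r=read(arm,b,4); print(round(arm.current_t()-t,2),d,u,v,r[:3].round(1),r[3:].round(3))
    if r[2]>8: break
    if np.hypot(*r[:2])>5: u+=np.clip(r[0],-8,8)*1e-4; v+=np.clip(r[1],-8,8)*1e-4
print(arm.current_t())
E
```

```text
0.35 -0.0008 [-4.9  2.1  0.3] [0.477 1.3   0.012]
0.7 -0.0016 [-1.4  5.3 -2.4] [1.257 0.485 0.062]
1.02 0.022500000000000003 -0.0016 0.0 [-2.3  5.   1. ] [1.19  0.625 0.058]
1.33 0.024000000000000004 -0.0018343016240684722 0.0004951881898826657 [-2.3  1.8  3.6] [0.414 0.645 0.072]
1.65 0.025500000000000005 -0.0018343016240684722 0.0004951881898826657 [-2.4  1.7  6.4] [0.333 0.643 0.078]
1.97 0.027000000000000007 -0.0018343016240684722 0.0004951881898826657 [-2.7  0.8 13.6] [0.304 0.807 0.055]
15.8833
```

Run:
```python
from h import *
from rig import arm
t=arm.current_t(); b=np.load("f0.npy"); off=(-.0018,.0005); d=.0265
arm.move_l(tcp(d,off),rot(233),feed=.03)
r=read(arm,b); print(r[:3].round(1),r[3:].round(3))
base=arm.solve_ik(tcp(d,off),rot(233))
for k in range(1,9):
    q=base.copy(); q[5]+=20*k; arm.move_joints(q); r=read(arm,b)
    print(round(arm.current_t()-t,2),20*k,round(arm.current_joint_positions()[5],1),r[:3].round(1),r[3:].round(3))
    if np.linalg.norm(r[:3])>25 or abs(r[5])>.25: break
    # trim laterally towards lower side force
    if np.hypot(*r[:2])>6:
        off=(off[0]+np.clip(r[0],-8,8)*8e-5,off[1]+np.clip(r[1],-8,8)*8e-5); base=arm.solve_ik(tcp(d,off),rot(233)); print(off)
np.save("off.npy",off)
```

```text
[-1.5  0.6  3.3] [0.088 0.451 0.041]
0.89 20 -151.9 [-0.6 -1.   3.7] [-0.324  0.236 -0.019]
1.43 40 -131.9 [ 0.1 -3.7  4. ] [-0.825  0.12  -0.003]
1.97 60 -112.1 [ 0.3 -4.9  4. ] [-1.211  0.067  0.011]
2.52 80 -92.1 [ 0.3 -5.4  4.2] [-1.337  0.126  0.012]
3.06 100 -72.1 [-0.5 -5.3  4.5] [-1.396  0.205  0.011]
3.6 120 -52.1 [-0.8 -5.5  4.7] [-1.443  0.261  0.035]
4.14 140 -32.1 [-0.4 -5.5  4.2] [-1.469  0.302  0.034]
4.68 160 -12.1 [-0.7 -5.9  4.6] [-1.466  0.386  0.078]
```

Run:
```python
from h import *
from rig import arm
t=arm.current_t(); b=np.load("f0.npy"); off=tuple(np.load("off.npy")); d=.0265
base=arm.solve_ik(tcp(d,off),rot(233)); r=read(arm,b,12); print(r[3:].round(3))
for k in range(175,290,15):
    q=base.copy(); q[5]+=k; arm.move_joints(q); r=read(arm,b,12)
    print(round(arm.current_t()-t,2),k,round(arm.current_joint_positions()[5],1),r[:3].round(1),r[3:].round(3))
    if np.linalg.norm(r[:3])>25 or r[5]>.11: break
print(arm.current_t())
```

```text
[-1.478  0.378  0.057]
0.77 175 2.9 [-1.  -5.6  4.8] [-1.456  0.398  0.036]
1.33 190 17.9 [-0.6 -5.4  4.6] [-1.413  0.397  0.047]
1.9 205 32.9 [-0.9 -5.   5. ] [-1.342  0.445  0.033]
2.47 220 47.9 [-0.9 -5.2  4.9] [-1.286  0.433  0.021]
3.03 235 62.9 [-1.  -4.8  5.1] [-1.203  0.42   0.011]
3.6 250 77.9 [-1.  -4.6  4.9] [-1.087  0.385  0.074]
4.17 265 92.9 [-0.5 -4.2  5.2] [-0.982  0.357  0.105]
4.73 280 107.9 [-0.8 -3.8  6. ] [-0.919  0.312  0.138]
25.3
```

Torque was on a plateau of about 0.03 N m until roughly 238°, then rose at the expected clamp slope. That puts the clamping force at about 50–60 N now. I'll withdraw and compare the driver's seating in the grip at the earlier post-lift pose.

Run:
```python
from h import *
from rig import arm
t=arm.current_t(); b=np.load("f0.npy"); Rc=arm.current_tool_rot(); p=arm.current_ee_pos()
arm.move_l(p+AX*.02,Rc,feed=.06); r=read(arm,b,3); print(r.round(2))
arm.move_l(p+AX*.06,Rc,feed=.12); r=read(arm,b,4); print(r.round(3),arm.current_width())
arm.move_to([.55,-.02,.30],down(100)) if False else None
xy=np.array([.4648,-.3342]); R0=down(180-6.4)
arm.move_l(p+AX*.11,Rc,feed=.2)
q=arm.solve_ik([*xy,.23],R0); print(np.round(q,1))
arm.move_to([*xy,.23],R0); arm.sleep(.2); shot(arm,"w6"); print(arm.current_t(),arm.current_joint_positions().round(1))
a=[cv2.imread(f"pics/w{i}.png")[200:440,200:440] for i in (4,6)]
cv2.imwrite("pics/cmp.png",cv2.resize(np.hstack(a),(800,400),interpolation=cv2.INTER_CUBIC))
cv2.imwrite("pics/side2.png",arm.snapshot("side")[:,:,::-1])
```

```text
[ 0.17 -0.29  0.1  -0.01  0.13  0.02]
[ 0.185  0.021 -0.059 -0.025  0.168  0.008] 0.024006983609321245
[ -41.7   23.1   83.4   -0.    73.4 -125.3]
30.6917 [ -41.7   23.1   83.4   -0.    73.4 -125.3]
```

View pics/cmp.png

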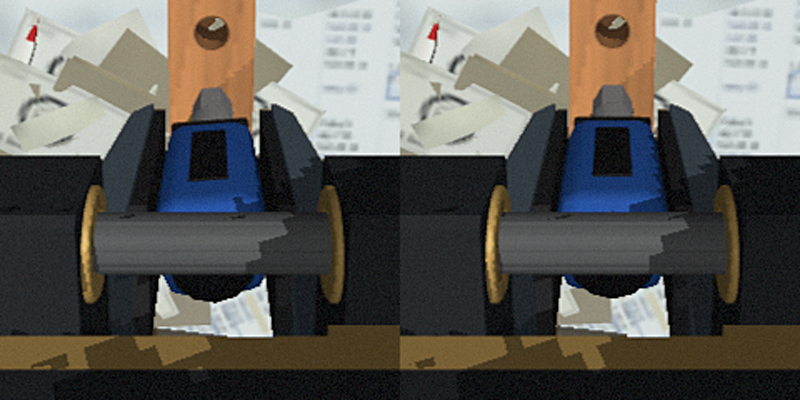

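The driver sits slightly straighter in the grip than at first (about 0.5 mm of tip shift). Its empty hole is visible at (211,32). Now insert it with force checks.

Run:
```python
from h import *
from rig import arm
t=arm.current_t(); xy=np.array([.4648,-.3342]); R0=down(180-6.4)
f=lambda: (arm.sleep(.05),arm.current_force())[1]
b=f()
arm.move_l([*xy,.122],R0,feed=.12); print((f()-b).round(1))
ok=True
for z in (.116,.112,.108,.10,.09,.08,.074,.071,.069,.068,.0675):
    arm.move_l([*xy,z],R0,feed=.06); d=f()-b; print(z,d.round(1))
    if np.hypot(*d[:2])>12 or d[2]>8: ok=False; break
print(arm.current_t()-t,ok)
if ok:
    arm.grip(.05); print("z",arm.current_ee_pos())
    arm.sleep(.2); p=arm.current_ee_pos(); arm.grip(.09)
    arm.move_l([*xy,.21],R0,feed=.15); shot(arm,"w7")
    for n in("side","scene"): cv2.imwrite(f"pics/{n}3.png",arm.snapshot(n)[:,:,::-1])
print(arm.current_t())
```

```text
[ 1.2 -0.3  1. ]
0.116 [ 0.3 -1.3  1. ]
0.112 [-0.4 -1.1  0.5]
0.108 [ 0.2 -1.4  0.8]
0.1 [-0.2 -0.6  0.7]
0.09 [ 0.5 -0.5  1.6]
0.08 [-0.5 -1.4  1.1]
0.074 [ 0.1 -0.8  0.6]
0.071 [ 0.7 -0.4  0.2]
0.069 [ 0.3 -0.7 -0. ]
0.068 [ 1.4 -0.8  0.2]
0.0675 [ 0.4 -0.8  1.7]
4.616599999999998 True
z [ 0.46482367 -0.33425534  0.067527  ]
38.15
```

Run:
```python
from h import *
from rig import arm
arm.move_to([0.55,0.06,0.30],down(180)); arm.sleep(.2); shot(arm,"w8"); print(arm.current_t())
im=lambda n,x0,y0,x1,y1:cv2.resize(cv2.imread(f"pics/{n}.png")[y0:y1,x0:x1],(400,300),interpolation=cv2.INTER_CUBIC)
cv2.imwrite("pics/fin.png",np.vstack([np.hstack([im("side3",290,280,430,385),im("w7",220,160,420,310)]),np.hstack([im("w1",160,60,400,310),im("w8",160,60,400,310)])]))
S={}
for k in(0,3):
    a=cv2.imread(f"pics/side{k}.png")[:,:,::-1].copy()
    for col in COL: print(k,col,[(int(s[0]),s[1].round(1).tolist(),s[2].tolist()) for s in blobs(a,col,90,(285,290,410,370))[0]])
```

```text
39.925
0 blue [(235, [341.5, 328.9], [335, 315, 15, 28]), (101, [299.8, 347.7], [296, 339, 9, 18])]
0 yellow [(182, [313.3, 298.0], [308, 290, 11, 18]), (209, [367.1, 322.2], [361, 309, 14, 27])]
0 red [(213, [391.4, 316.0], [384, 303, 16, 27])]
3 blue [(236, [340.8, 328.8], [334, 315, 15, 28]), (102, [299.8, 347.6], [296, 339, 9, 18])]
3 yellow [(165, [313.7, 298.0], [309, 290, 10, 18]), (210, [367.1, 322.3], [361, 309, 14, 27])]
3 red [(208, [392.0, 316.9], [385, 304, 15, 26])]
```

View pics/fin.png

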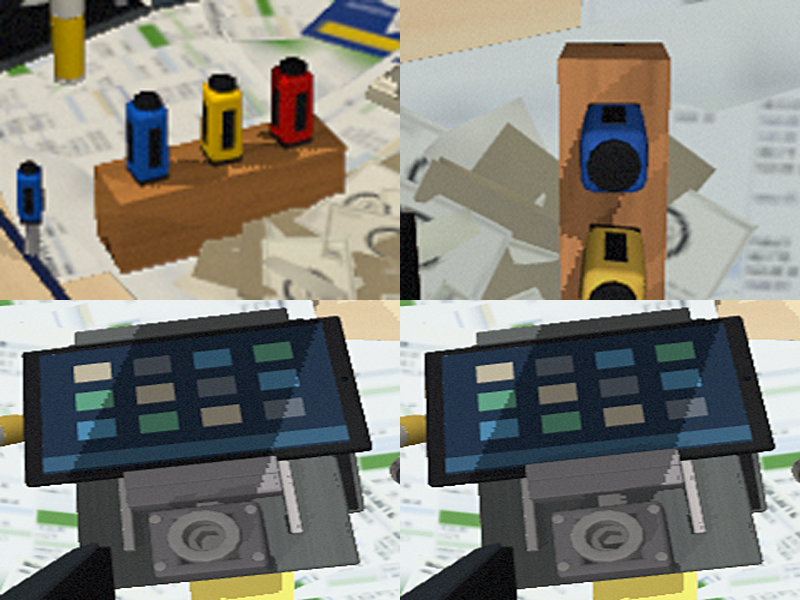

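The side view shows the blue driver home, with the same pixel box as at the start (335,315,15x28, within 1 px). The jaw (crop 600,475) has moved down against the tablet, opening a gap behind it at (620,497). Nothing else has shifted.

```bash
python3 -c "
from rig import arm
print(arm.sign_off())"
```

```text
the job is handed in; nothing more can be done
None
```

The job is handed in at about 40 s: the jaw is clamped on the tablet at an estimated 50–60 N when wound (from wrist torque, not measured directly), the blue driver is back fully home in its own hole, and in the last pictures nothing else had moved.

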